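Refit the sight-glass hatch of a distillation tester and lock it with its turnbuttons

ROBOT

A 7-joint arm with a two-finger parallel gripper is mounted at the origin on the work surface. World frame = base frame: x ahead of the robot, y to its left, z up, the work surface at z = 0. Lengths are in m, angles in rad, forces in N, time in s.
With the tool pointing down it reaches from about 0.35 to 0.9 m from the base axis. Payload 8.1 kg.
Tool frame: the origin (TCP) lies at the very end of the fingers, on their centre line; the grasp point (between the pads) lies 19 mm behind it; z points along the fingers, y is the line along which they close (so a half turn about z gives the same grasp; the last joint's range is limited). The gripper opens to 92 mm and grips with 3 to 60 N. Pads are 19 mm wide; open, the fingers measure 130 mm over their backs; the gripper's body (75 mm by 190 mm) begins 47 mm behind the grasp point.
Start: joints at [1.152, 0.434, 0.025, 1.573, -0.012, 1.134, -0.075], TCP at [0.194, -0.594, 0.227] pointing down, gripper open.
Joint ranges: [-2.62, 2.62], [-0.44, 2.09], [-1.27, 1.32], [0.08, 2.57], [-1.32, 4.46], [0.12, 2], [-2.74, 2.74]. Speed limits (rad/s): [2.22, 2.22, 3.01, 3.01, 3.14, 3.14, 3.14].

INTERFACE

Orientations are given as a rotation vector (axis times angle).
In Python, from cell import observe, get_image, sign_off, find_in, trace, place_of gives the robot as it stands. The module is installed in compiled form; this text tells all that it offers.
- The arm moves only by the shell command python3 -m handwheel 'ROWS' [OPENING] [FORCE]. ROWS is JSON, a list of rows, each a list of 6 numbers: the shift along the tool's x, y, z each as a share of 0.02 m, from -1 to 1, then the turn, a rotation vector about the tool's x, y, z each as a share of 4 degrees, from -1 to 1. A call has 1 to 8 rows; each row shifts and turns the commanded pose from where the row before left it, along the tool's axes as they then stand; what a row does not reach is not made up. A row lasts 1/12 s, in which the tool goes at most 41.7 mm and 7.16 degrees, less where a joint would pass 70% of its speed; a pose out of reach is approached as far as the arm can. A call with a number of a shift or a turn outside -1 to 1 is refused whole. A call with a gripper value outside its range is refused whole. OPENING is the opening, from 0 (shut) to 1 (fully open), set as the call begins (- or left out, the last holds). The fingers move at their own pace and stop on an object; FORCE is the grip in N (left out, the last holds). Time passes only in rows, so rows that do not move let the fingers close. It gives the time, the measured TCP pose, the force, the opening and the grip force at its end, in the units of the state.
- observe(): the state, without advancing time (a new reading comes with each control period).
- get_image(name): name is "scene" or "top" or "wrist"; returns a dict with "image" (400x640x3 uint8, red, green, blue), "fx", "fy", "cx", "cy" (pixels), "k1" (the pictures are not rectified: a ray, as slopes to the right and down, at radius r is drawn at 1 + k1 r^2 times it, then the intrinsics apply), "position" and "orientation" of the camera in the world. Camera axes: x right, y down, z forward; pixel columns grow to the right and rows downward; lengths in m; the calibration is good to about 2 mm. A picture is of the moment at which its call begins. There is no depth.
- sign_off(): hands the job in; it is judged then, once.
Trained networks look in the newest picture that a camera, given by its name, has taken for a name from the list of things; names that differ only in an ending like _2 or _b are one class to them, and where a whole thing is asked for, a point or a joint stands for the part that bears it (a point fixed in the world has none). Each returns a list of dicts, best first, with "score" (0 to 1); they miss things now and then, are a little off and sometimes report something else, mostly with a low value. They report only what shows in the picture. A call takes as long as a camera call. They do not tell look-alikes from the thing itself.
- find_in(label, camera): "rect" ([centre column, centre row, width, height] as shares, 0 to 1, of the picture: columns of its width, rows of its height, round what is visible of it).
- trace(label, camera): "region" (400x640 bool, what is visible of it) and "rect" ([centre column, centre row, width, height] as shares, 0 to 1, of the picture: columns of its width, rows of its height, round what is visible of it).
- place_of(label, camera): "point" ([column, row] as shares, 0 to 1, of the picture: columns of its width, rows of its height: a listed point, or the origin of a listed thing).
The state is a dict: "clock": time; "joints": joint angles; "dq": joint speeds; "joint_efforts": joint torques, N m; "position": TCP position; "ee_rot": TCP orientation; "force": force on the tool from outside, world axes, zero at the start; "ft_torque": the same for the moment, N m; "width": opening from 0.0 (shut) to 1.0 (fully open); "gripper_force": force on a finger pad.
Only numpy, scipy, OpenCV 4.12 (cv2) and the standard library are available. Lean on these libraries where they do the work, as an engineer would, in place of code of your own. Each camera call takes 0.05 s, during which the arm holds its last target. There are 200 camera calls.

TASK

Take the glazed hatch cover out of the blue tray and lay it gently, handle outwards, fully home in the pocket on the sloping face of the cream instrument, first swinging aside any turnbutton that is in the way. Then turn both turnbuttons so that they point squarely across onto the cover's rim and lock it in, and let go. Leave the other things on the bench and in the tray undisturbed.

Things in the scene. Friction and masses are not known exactly. Their poses are not given: they have to be found in the camera images.
- instrument: Cream bench instrument 260 wide (y), fixed; place and yaw vary. Origin on the bench under the middle of its sloping face; front faces its -x. Front wall 68 mm before the origin, 58 high; from there the face slopes up 25 degrees, 150 long, to a flat rear body 126 high reaching 163 behind the origin, with two round caps to 142 high.
- pocket: Rectangular pocket in the sloping face, 95 (x) by 125 (y), 6 deep. Origin: centre of its floor, a ledge 12 wide round an opening; the face's surface is at z = 6. x up the slope, y across (like the instrument's y), z out of the face, 25 degrees off vertical, leaning to the instrument's front.
- cover: Hatch cover: flat grey frame 90 (x) by 120 (y) by 8 thick with glass pane, 0.25 kg; black bridge handle on its outer face. Origin: centre of underside; z out of the handle face. Starts handle up on the tray floor. Half a turn about z fits too. Handle: bar 66 long along x, 12 wide, mid-cover, spanning 28 to 38 above the underside, on two posts as wide, 46 apart.
- cover_handle (a point): Middle of the handle's bar, 33 above the cover's underside; axes as the cover's.
- button_left (a joint): Angle (rad) of the turnbutton on the pocket's +y side. 0 = locked: bar points squarely into the pocket (pocket -y), at its stop. Grows counter-clockwise seen from outside to 1.55, when the bar points up the slope (pocket +x). In the cover's way below about 1.2. Stiff: stays where it is left.
- button_right (a joint): The same for the turnbutton on the pocket's -y side: 0 = locked, bar points to pocket +y, against its stop; grows counter-clockwise seen from outside, to 1.55, when the bar points down the slope (pocket -x). In the way below about 1.2.
- button_left_grip (a point): On the left button's pivot axis, 25 above the face, 81 from the pocket's middle. Button: flat bar 14 wide from 14 behind the axis to 32 ahead, 5.5 to 10.5 above the face; upright grip fin along the bar, 9 thick, 30 long, centred on the axis, 10.5 to 35.5 above the face. Site z = axis, out of the face; the bar points along the point's own -y.
- button_right_grip (a point): The same for the right turnbutton; its bar points along the point's own +y.
- tray: Fixed blue tray, 230 square, walls 25 high and 4 thick. Origin: centre of its underside.
- flask: conical glass flask, 88 tall, 66 across at the foot, standing on the bench in front of the instrument. Not to be disturbed; origin at the centre of its foot.
- vial: slim clear sample bottle with orange cap, 75 tall, 28 across, in front of the instrument. Not to be disturbed; origin at the centre of its foot.
- beaker: glass beaker, 75 tall, 64 across, in front of the tray. Not to be disturbed; origin at the centre of its foot.
- amber: brown glass bottle, 110 tall, 52 across, behind the tray. Not to be disturbed; origin at the centre of its foot.
- screwdriver: screwdriver lying behind the tray, 150 long. Not to be disturbed.
- stopper: black rubber stopper, 26 tall, 28 across, in a corner of the tray. Not to be disturbed; origin at the centre of its foot.
- dial: black plastic control knob, 22 tall, 30 across, in a corner of the tray. Not to be disturbed; origin at the centre of its foot.
Mind the look-alikes: they are no part of the job. Of the things that look like the cover, the smallest one is meant.

How it is judged:
On the way, in this order (a step that is already met when the one before it is completed fails the run):
1. the cover lies fully home in the pocket, handle outwards (z of cover in the frame of pocket between -0.003 and 0.0035 m and z of cover_handle in the frame of pocket above 0.025 m and distance between cover and pocket below 0.006 m and angle between the z axis of cover and the z axis of pocket, either way round below 0.06 rad and angle between the x axis of cover and the x axis of pocket, either way round below 0.08 rad), for 0.2 s.
2. both turnbuttons are turned across the cover's rim (value of joint each of button_left, button_right below 0.2 rad), for 0.2 s.
At the end, for the whole second after the job is handed in: The cover is at rest in the pocket, handle outwards, within 3.5 mm of the ledge and parallel to it (0.06 rad), centred within 6 mm and square to it within 0.08 rad, and both turnbuttons are within 0.2 rad of squarely across (all of step 1 and all of step 2 and linear speed of cover below 0.02 m/s); the robot touches nothing.
It fails at once if a bystander is moved more than 25 mm from its place or tipped over (distance of any of flask, vial, beaker, amber, screwdriver, stopper, dial from where it was at the start of the episode above 0.025 m or angle between any of flask, vial, beaker, amber, stopper, dial's own z axis and vertical above 0.5 rad).
It fails at once if the glazed cover is dropped or pressed hard against the instrument (more than 40 N) (contact force between cover and instrument above 40 N).
It also fails if it takes over 72 s, if anything falls off the work surface, if the arm or the gripper's body presses on something with over 40 N, if the wrist force passes 120 N, or if a joint passes its speed limit or range.

## Working session

There is one attempt and no reset: what is moved stays moved. The work goes in short steps, Python scripts to look and compute and a shell command to move; the robot and the scene stay as the last step left them, time stands still between calls to the robot, and variables do not carry over. Pictures are saved under pics/ and viewed, at most 10 in all, crops included, and the job is handed in when it is done.

```bash
mkdir -p pics
cat > h.py <<'E'
import numpy as np, cv2
from cell import *
from scipy.spatial.transform import Rotation as R
def cam(n):
    c=get_image(n); c['R']=None
    o=np.array(c['orientation'],float)
    c['R']=o if o.shape==(3,3) else (R.from_rotvec(o).as_matrix() if o.size==3 else R.from_quat(o).as_matrix())
    return c
def ray(c,uv):
    x=np.array([(uv[0]-c['cx'])/c['fx'],(uv[1]-c['cy'])/c['fy']]); u=x.copy()
    for _ in range(20): u=x/(1+c['k1']*(u@u))
    d=c['R']@np.array([u[0],u[1],1]); return np.array(c['position']),d/np.linalg.norm(d)
def atz(c,uv,z):
    p,d=ray(c,uv); return p+d*(z-p[2])/d[2]
def proj(c,P):
    q=(np.atleast_2d(P)-c['position'])@c['R']; s=q[:,:2]/q[:,2:]
    s=s*(1+c['k1']*(s**2).sum(1,keepdims=True)); return s*[c['fx'],c['fy']]+[c['cx'],c['cy']]
def tri(rays):
    A=0;b=0
    for p,d in rays:
        M=np.eye(3)-np.outer(d,d);A=A+M;b=b+M@p
    return np.linalg.solve(A,b)
E
python3 - <<'E'
from h import *
print(observe())
for n in ['scene','top','wrist']:
    c=cam(n); cv2.imwrite(f'pics/{n}0.png',c['image'][:,:,::-1]); print(n,c['position'],c['orientation'],c['fx'],c['k1'])
    if n!='wrist':
        for l in ['instrument','pocket','cover','cover_handle','button_left_grip','button_right_grip','tray','flask','vial','beaker','amber','stopper','dial']:
            print(l,[(np.round(np.array(r['point'])*[640,400],1).tolist(),round(r['score'],2)) for r in place_of(l,n)])
E
```

```text
{'clock': 0.0, 'joints': array([ 1.15240231,  0.43520451,  0.02498519,  1.57410066, -0.01160264,
        1.13395152, -0.07512213]), 'dq': array([ 0.00109847, -0.00106086,  0.00081756,  0.00247954, -0.00016566,
       -0.00023224,  0.00063155]), 'joint_efforts': array([ 1.09428016e-03, -6.67834926e+01,  9.85730812e-01, -3.14455175e+01,
       -6.03752607e-02,  4.25415463e-02,  1.61154762e-04]), 'position': array([ 0.19389345, -0.59364134,  0.22595519]), 'ee_rot': array([-3.10108427e+00, -4.93596544e-01,  5.92057129e-04]), 'force': array([-0.49891631, -0.1711389 , -1.15636535]), 'ft_torque': array([-0.00123866, -0.00060153,  0.01867268]), 'gripper_force': 0.0, 'width': 0.9981694097334676}
scene [ 0.93926814 -0.47203013  0.99823666] [-2.40611707 -1.00909584  0.27169308] 414.8098909785057 0.009252226942040288
instrument []
pocket []
cover [([298.9, 268.3], 0.59), ([165.2, 250.5], 0.56)]
cover_handle [([297.3, 259.6], 0.97), ([161.6, 241.3], 0.87), ([283.2, 163.7], 0.85)]
button_left_grip [([417.3, 139.4], 0.58)]
button_right_grip [([383.7, 170.9], 0.56)]
tray [([297.3, 265.0], 0.95), ([3
[... 379 characters left out ...]
ument [([238.7, 187.0], 0.8), ([375.5, 191.5], 0.33)]
pocket []
cover [([375.2, 192.2], 0.97), ([447.3, 288.3], 0.97), ([308.9, 276.1], 0.71), ([389.7, 135.3], 0.42)]
cover_handle [([454.6, 287.0], 0.98), ([375.4, 187.0], 0.88), ([346.1, 145.6], 0.63), ([311.7, 278.9], 0.56)]
button_left_grip [([199.5, 178.9], 0.49)]
button_right_grip [([260.6, 180.6], 0.45)]
tray [([372.9, 189.6], 0.55)]
flask [([212.9, 223.1], 0.75)]
vial [([261.3, 225.3], 0.51)]
beaker [([368.3, 243.8], 0.63)]
amber [([392.7, 135.9], 0.93)]
stopper [([341.9, 167.2], 0.5)]
dial [([407.0, 217.5], 0.61)]
wrist [ 0.258023   -0.57256574  0.38517176] [ 2.37093459 -1.71855546 -0.21670797] 277.08019003791276 -0.007785935950613862
```

View pics/top0.png

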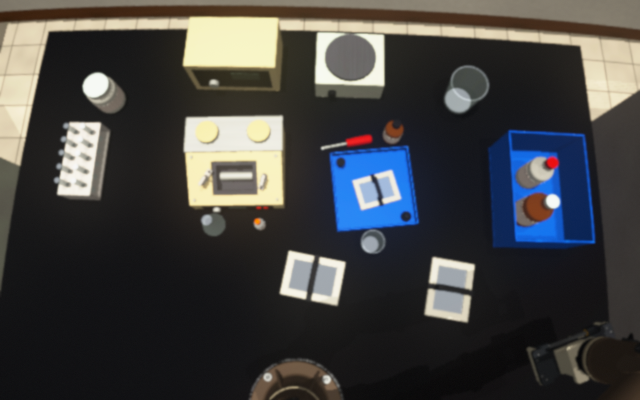

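View pics/scene0.png

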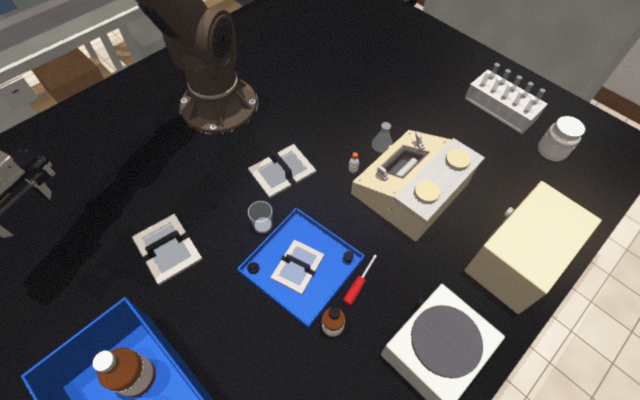

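Run:
```python
import cv2,numpy as np
t=cv2.imread('pics/top0.png');s=cv2.imread('pics/scene0.png')
def cr(i,x,y,w,h): return cv2.resize(i[y:y+h,x:x+w],(400,300),interpolation=cv2.INTER_CUBIC)
m=np.vstack([np.hstack([cr(t,175,110,120,90+0),cr(t,325,145,100,75)]),np.hstack([cr(s,345,110,140,105),cr(s,240,215,120,90)])])
cv2.imwrite('pics/m1.png',m)
```

```text
(no output)
```

View pics/m1.png

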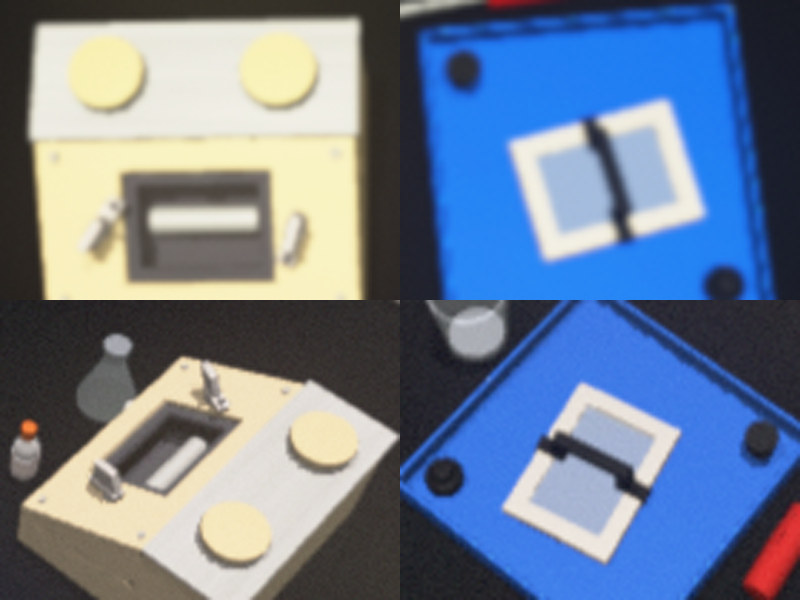

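```bash
cat >> h.py <<'E'
from scipy.optimize import least_squares
T25=np.deg2rad(25)
def inst_pts():
    B=np.array
    f=lambda s,y,z=0:B([-.068+s*np.cos(T25)-z*np.sin(T25),y,.058+s*np.sin(T25)+z*np.cos(T25)])
    return f
def instR(yaw): return R.from_euler('z',yaw).as_matrix()
def pocket_pose(x,y,yaw):
    # pocket frame: x up slope, y across, z out; floor centre at s=75mm, 6 deep
    M=instR(yaw)@np.array([[np.cos(T25),0,-np.sin(T25)],[0,1,0],[np.sin(T25),0,np.cos(T25)]])
    o=np.array([x,y,0])+instR(yaw)@inst_pts()(.075,0,-.006)
    return o,M
E
cat > fit.py <<'E'
from h import *
ct,cs=cam('top'),cam('scene')
f=inst_pts()
P=lambda a,b,z:np.array([a,b,z])
obs=[]
def t(p,q): obs.append((ct,np.array(p)/(10/3)+[175,110]-.35,q))
def s(p,q): obs.append((cs,np.array(p)/(20/7)+[345,110]-.35,q))
t((37,22),P(.163,.13,.126));t((360,18),P(.163,-.13,.126));t((31,138),P(.0679,.13,.1214+.0046));t((360,135),P(.0679,-.13,.126))
pk=[(.1225,.0625),(.1225,-.0625),(.0275,-.0625),(.0275,.0625)]
for uv,q in zip([(122,174),(268,172),(274,280),(130,283)],pk): t(uv,f(*q))
s((312,80),P(.0679,.13,.1214+.0046));s((398,137),P(.163,.13,.126));s((145,248),P(.0679,-.13,.126));s((180,57),f(0,.13));s((20,205),f(0,-.13))
for uv,q in zip([(242,120),(165,192),(88,175),(168,102)],pk): s(uv,f(*q))
def res(v): return np.concatenate([(proj(c,np.array([v[0],v[1],0])+instR(v[2])@q)-uv)[0] for c,uv,q in obs])
r=least_squares(res,[.5,.25,0],loss='soft_l1');print('inst',r.x,np.round(res(r.x).reshape(-1,2),1).tolist())
o,M=pocket_pose(*r.x);print('pocket',o)
u=lambda p:np.array(p)/4+[325,145]-.4
cor=[u(p) for p in [(110,140),(268,98),(305,215),(147,260)]]
us=lambda p:np.array(p)/(10/3)+[240,215]-.35
cors=[us(p) for p in [(282,132),(182,83),(102,208),(207,263)]]
for c,n in ((ct,cor),(cs,cors)):
    Q=np.array([atz(c,p,.012) for p in n]);print(Q.mean(0),np.linalg.norm(np.roll(Q,-1,0)-Q,axis=1));print(Q.round(3).tolist())
for l in ['cover_handle','button_left_grip','button_right_grip']:
    for c,n in ((ct,'top'),(cs,'scene')):
        for q in place_of(l,n):
            if q['score']>.3: print(l,n,atz(c,np.array(q['point'])*[640,400],.04).round(4),np.round(np.array(q['point'])*[640,400]))
E
python3 fit.py
```

```text
inst [0.60578711 0.18936335 0.04226756] [[1.6, 1.6], [-1.1, 1.2], [1.2, -0.3], [-1.5, -0.8], [-0.4, -0.9], [1.6, -0.9], [1.2, 1.0], [-0.7, 0.6], [-0.5, 1.0], [-0.5, -0.2], [0.2, 0.1], [1.0, 0.0], [0.7, -0.1], [0.9, -0.2], [0.3, 1.8], [-0.2, -1.4], [-1.0, -1.2]]
pocket [0.60829366 0.18946936 0.08425852]
[ 0.60567465 -0.20745381  0.012     ] [0.12050821 0.09059516 0.11946482 0.09198692]
[[0.631, -0.136, 0.012], [0.667, -0.251, 0.012], [0.58, -0.278, 0.012], [0.544, -0.164, 0.012]]
[ 0.60526787 -0.20883963  0.012     ] [0.08978125 0.11959407 0.09075788 0.11964347]
[[0.63, -0.138, 0.012], [0.545, -0.165, 0.012], [0.58, -0.279, 0.012], [0.666, -0.252, 0.012]]
cover_handle top [ 0.3431 -0.0255  0.04  ] [310. 279.]
cover_handle top [ 0.609  -0.2053  0.04  ] [377. 186.]
cover_handle top [ 0.3289 -0.4175  0.04  ] [454. 288.]
cover_handle scene [ 0.3274 -0.4228  0.04  ] [161. 243.]
cover_handle scene [ 0.6071 -0.2141  0.04  ] [296. 263.]
cover_handle scene [ 0.3479 -0.0259  0.04  ] [283. 161.]
cover_handle scene [0.5719 0.1565 0.04  ] [383. 171.]
button_left_grip top [0.6127 0.3026 0.04  ] [199. 179.]
button_left_grip scene [0.5597 0.3264 0.04  ] [417. 137.]
button_right_grip top [0.6166 0.118  0.04  ] [263. 179.]
button_right_grip scene [0.5757 0.1543 0.04  ] [383. 172.]
```

```bash
cat >> h.py <<'E'
INST=np.array([0.6058,0.1894,0.0423])
def pk(): return pocket_pose(*INST)
def toolR(phi):  # tool over the pocket, tool y at angle phi (deg) from pocket x toward pocket y
    o,M=pk(); a=np.deg2rad(phi)
    y=M@[np.cos(a),np.sin(a),0]; z=-M[:,2]; return np.c_[np.cross(y,z),y,z]
def plan(p,Rt):
    s=observe(); R0=R.from_rotvec(s['ee_rot']).as_matrix()
    rv=R.from_matrix(R0.T@Rt).as_rotvec(degrees=True)/4
    print('clock',round(s['clock'],2),'j',np.round(s['joints'],2),'now',s['position'].round(4),'w',round(s['width'],3),'F',s['force'].round(1))
    d=np.asarray(p)-s['position']
    print('turn rows',rv.round(2),'| shift after (final tool)',(Rt.T@d/.02).round(2),'| before (cur tool)',(R0.T@d/.02).round(2))
def inpk(p=None):
    o,M=pk(); return M.T@((observe()['position'] if p is None else p)-o)
E
python3 - <<'E'
from h import *
o,M=pk(); plan(o+M@[0,0,.17],toolR(45))
E
```

```text
clock 1.85 j [ 1.15  0.43  0.03  1.57 -0.01  1.13 -0.08] now [ 0.1941 -0.5941  0.2268] w 0.997 F [-0.6 -0.6 -0.3]
turn rows [ -7.27   1.91 -29.28] | shift after (final tool) [14.87 39.26  7.4 ] | before (cur tool) [ 28.39 -31.79  -0.58]
```

```bash
H="python3 -m handwheel"
for i in 1 2 3; do $H '[[0,0,-0.1,-0.242,0.064,-0.976],[0,0,-0.1,-0.242,0.064,-0.976],[0,0,-0.1,-0.242,0.064,-0.976],[0,0,-0.1,-0.242,0.064,-0.976],[0,0,-0.1,-0.242,0.064,-0.976],[0,0,-0.1,-0.242,0.064,-0.976],[0,0,-0.1,-0.242,0.064,-0.976],[0,0,-0.1,-0.242,0.064,-0.976]]' ; done
$H '[[0,0,0,-0.242,0.064,-0.976],[0,0,0,-0.242,0.064,-0.976],[0,0,0,-0.242,0.064,-0.976],[0,0,0,-0.242,0.064,-0.976],[0,0,0,-0.242,0.064,-0.976],[0,0,0,-0.242,0.064,-0.976]]'
python3 -c "
from h import *
o,M=pk(); plan(o+M@[0,0,.17],toolR(45))"
```

```text
clock: 2.52
position: [0.1935, -0.5933, 0.2429]
ee_rot: [2.736, 1.263, 0.085]
force: [0.7, 0.8, -0.3]
width: 1.001
gripper_force: 0.0
clock: 3.18
position: [0.1908, -0.5916, 0.2586]
ee_rot: [2.198, 1.882, 0.157]
force: [-0.1, -0.1, 0.0]
width: 1.0
gripper_force: 0.0
clock: 3.85
position: [0.186, -0.5901, 0.2737]
ee_rot: [1.537, 2.33, 0.213]
force: [-0.3, 0.1, 0.2]
width: 0.996
gripper_force: 0.0
clock: 4.35
position: [0.1859, -0.5902, 0.2736]
ee_rot: [0.988, 2.547, 0.245]
force: [-0.4, -0.8, -0.0]
width: 1.0
gripper_force: 0.0
clock 4.35 j [ 1.82  0.44 -0.55  1.59 -0.23  1.09  2.25] now [ 0.1859 -0.5902  0.2736] w 1.0 F [-0.4 -0.8 -0. ]
turn rows [ 0.01 -0.02  0.04] | shift after (final tool) [15.16 38.66  9.69] | before (cur tool) [15.04 38.7   9.75]
```

```bash
H="python3 -m handwheel"
for i in 1 2 3 4 5; do $H '[[0.375,0.966,0.24,0,0,0],[0.375,0.966,0.24,0,0,0],[0.375,0.966,0.24,0,0,0],[0.375,0.966,0.24,0,0,0],[0.375,0.966,0.24,0,0,0],[0.375,0.966,0.24,0,0,0],[0.375,0.966,0.24,0,0,0],[0.375,0.966,0.24,0,0,0]]' | sed -n 2p; done
python3 - <<'E'
from h import *
o,M=pk(); plan(o+M@[0,0,.17],toolR(45))
c=cam('wrist'); im=c['image'][:,:,::-1].copy()
np.savez('w1.npz',**{k:np.array(v) for k,v in c.items()})
for l in ['button_left_grip','button_right_grip','pocket']:
    for q in place_of(l,'wrist'):
        uv=np.array(q['point'])*[640,400]; print(l,uv.round(1),round(q['score'],2))
for q in [(.0475,.0625,.006),(.0475,-.0625,.006),(-.0475,-.0625,.006),(-.0475,.0625,.006),(0,.081,.031),(0,-.081,.031),(-.075,.13,.006),(-.075,-.13,.006),(.075,.13,.006),(.075,-.13,.006),(0,.081,.0165),(0,-.081,.0165)]:
    uv=proj(c,o+M@q)[0]; print(q,uv.round()); cv2.circle(im,tuple(int(v) for v in uv),2,(0,0,255),-1)
cv2.imwrite('pics/w1.png',im)
E
```

```text
position: [0.2567, -0.4344, 0.2672]
position: [0.3271, -0.2795, 0.2607]
position: [0.3974, -0.1245, 0.2543]
position: [0.4588, 0.0129, 0.248]
position: [0.5234, 0.1572, 0.2405]
clock 7.68 j [ 0.45  0.25 -1.11  2.05  0.71  0.73 -0.26] now [0.5234 0.1572 0.2405] w 0.998 F [-0.2 -0.7 -0.3]
turn rows [-0.11 -0.09 -0.01] | shift after (final tool) [0.58 1.44 0.4 ] | before (cur tool) [0.58 1.44 0.4 ]
button_left_grip [402.1 130.2] 0.85
button_right_grip [299.2 231.6] 0.74
(0.0475, 0.0625, 0.006) [413. 170.]
(0.0475, -0.0625, 0.006) [338. 239.]
(-0.0475, -0.0625, 0.006) [283. 187.]
(-0.0475, 0.0625, 0.006) [358. 111.]
(0, 0.081, 0.031) [404. 129.]
(0, -0.081, 0.031) [299. 231.]
(-0.075, 0.13, 0.006) [386.  46.]
(-0.075, -0.13, 0.006) [230. 209.]
(0.075, 0.13, 0.006) [472. 146.]
(0.075, -0.13, 0.006) [316. 286.]
(0, 0.081, 0.0165) [400. 130.]
(0, -0.081, 0.0165) [300. 226.]
```

View pics/w1.png

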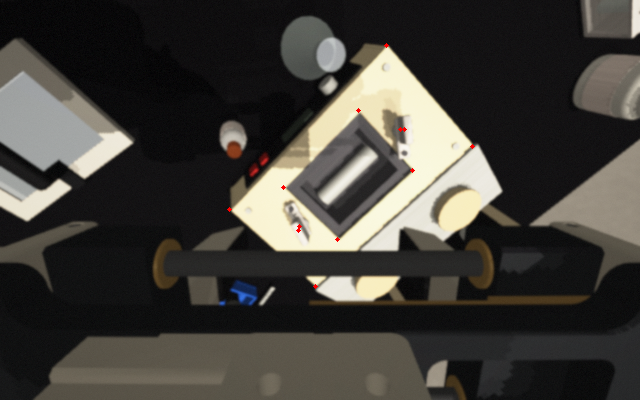

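Run:
```python
from h import *
d=np.load('w1.npz'); im=d['image'][:,:,::-1]
a=cv2.resize(im[95:175,365:430],None,fx=6,fy=6,interpolation=cv2.INTER_CUBIC); b=cv2.resize(im[180:260,270:335],None,fx=6,fy=6,interpolation=cv2.INTER_CUBIC)
cv2.imwrite('pics/w1c.png',np.hstack([a,b]))
c={k:d[k] for k in d.files}; o,M=pk()
for s,n in ((1,'L'),(-1,'R')):
  for th in (0,.4,.7,1.0,1.3,1.55):
    u=np.array([np.sin(th),-np.cos(th),0])*s
    pts=[o+M@(np.array([0,.081*s,z])+u*r) for z,r in ((.0165,.032),(.0165,-.014),(.0415,.015),(.0415,-.015))]
    print(n,th,((proj(c,pts)-([365,95] if s>0 else [270,180]))*6+([0,0] if s>0 else [390,0])).round().tolist())
```

```text
L 0 [[85.0, 330.0], [270.0, 152.0], [185.0, 269.0], [318.0, 141.0]]
L 0.4 [[139.0, 368.0], [246.0, 134.0], [212.0, 288.0], [290.0, 121.0]]
L 0.7 [[187.0, 380.0], [224.0, 129.0], [237.0, 295.0], [265.0, 115.0]]
L 1.0 [[237.0, 377.0], [201.0, 130.0], [263.0, 293.0], [238.0, 116.0]]
L 1.3 [[286.0, 359.0], [180.0, 139.0], [288.0, 284.0], [213.0, 126.0]]
L 1.55 [[321.0, 333.0], [164.0, 151.0], [306.0, 270.0], [194.0, 140.0]]
R 0 [[680.0, 172.0], [522.0, 324.0], [613.0, 269.0], [503.0, 375.0]]
R 0.4 [[627.0, 138.0], [545.0, 338.0], [586.0, 252.0], [530.0, 391.0]]
R 0.7 [[580.0, 126.0], [565.0, 343.0], [563.0, 247.0], [553.0, 396.0]]
R 1.0 [[532.0, 129.0], [585.0, 342.0], [539.0, 248.0], [576.0, 395.0]]
R 1.3 [[488.0, 146.0], [604.0, 335.0], [517.0, 256.0], [598.0, 387.0]]
R 1.55 [[457.0, 169.0], [618.0, 326.0], [501.0, 268.0], [613.0, 376.0]]
```

View pics/w1c.png

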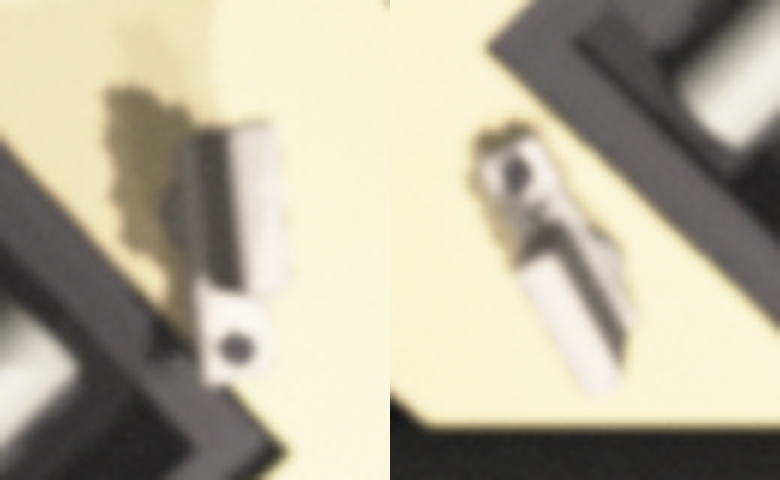

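```bash
python3 -c "
from h import *
o,M=pk(); plan(o+M@[0,.081,.07],toolR(56))"
```

```text
clock 7.88 j [ 0.45  0.25 -1.11  2.05  0.7   0.73 -0.25] now [0.5225 0.1568 0.2404] w 0.998 F [ 0.6 -0.5  0.2]
turn rows [-0.1  -0.13 -2.73] | shift after (final tool) [2.54 4.92 5.42] | before (cur tool) [3.38 4.39 5.41]
```

```bash
H="python3 -m handwheel"
$H '[[0,0,0,-0.03,-0.04,-0.91],[0,0,0,-0.03,-0.04,-0.91],[0,0,0,-0.03,-0.04,-0.91],[0.5,0.98,0.9,0,0,0],[0.5,0.98,0.9,0,0,0],[0.5,0.98,0.9,0,0,0],[0.5,0.98,0.9,0,0,0],[0.5,0.98,0.9,0,0,0]]' 0.4 30 | sed -n 2p
$H '[[0,0,0.9,0,0,0],[0,0,0,0,0,0]]' | sed -n 2p
python3 -c "
from h import *
o,M=pk(); plan(o+M@[0,.081,.019],toolR(56))
c=cam('wrist');print([((np.array(q['point'])*[640,400]).round(1),q['score']) for q in place_of('button_left_grip','wrist')],proj(c,o+M@[0,.081,.031]))"
```

```text
position: [0.5694, 0.2658, 0.1641]
position: [0.5762, 0.2657, 0.1455]
clock 8.72 j [ 0.01  0.53 -0.91  1.97  1.1   0.8  -0.54] now [0.5762 0.2657 0.1455] w 0.405 F [-0.9 -0.6 -0.3]
turn rows [-0.07 -0.02 -0.04] | shift after (final tool) [0.09 0.15 2.43] | before (cur tool) [0.09 0.16 2.43]
[(array([325.2, 220.2]), 0.73)] [[325.96809951 221.13167639]]
```

```bash
H="python3 -m handwheel"
$H '[[0.05,0.08,0.8,0,0,0],[0.04,0.07,0.8,0,0,0],[0,0,0.8,0,0,0],[0,0,0,0,0,0]]' | sed -n '2p;4p'
$H '[[0,0,0,0,0,0],[0,0,0,0,0,0],[0,0,0,0,0,0],[0,0,0,0,0,0]]' 0 30
$H '[[0,0,0,0,0,-0.95],[0,0,0,0,0,-0.95],[0,0,0,0,0,-0.95],[0,0,0,0,0,-0.95],[0,0,0,0,0,-0.95],[0,0,0,0,0,-0.95],[0,0,0,0,0,-0.95],[0,0,0,0,0,-0.95]]'
$H '[[0,0,0,0,0,0]]'
python3 -c "
from h import *
o,M=pk(); plan(o+M@[0,.081,.019],toolR(86)); print(inpk())"
```

```text
position: [0.5971, 0.2689, 0.1041]
force: [0.5, -0.9, 0.1]
clock: 9.48
position: [0.5967, 0.272, 0.1063]
ee_rot: [0.743, 2.616, 0.189]
force: [0.1, -0.2, -0.9]
width: 0.16
gripper_force: 0.0
clock: 10.15
position: [0.596, 0.2705, 0.1056]
ee_rot: [0.028, 2.705, 0.026]
force: [-5.8, -5.8, 5.5]
width: 0.094
gripper_force: 30.0
clock: 10.23
position: [0.596, 0.2704, 0.1055]
ee_rot: [0.026, 2.705, 0.026]
force: [-6.9, -5.6, 6.4]
width: 0.096
gripper_force: 30.0
clock 10.23 j [ 0.    0.63 -0.91  1.96  1.23  0.81 -0.1 ] now [0.596  0.2704 0.1055] w 0.096 F [-6.9 -5.6  6.4]
turn rows [-0.05  0.01  0.13] | shift after (final tool) [ 0.05 -0.02  0.2 ] | before (cur tool) [ 0.05 -0.02  0.2 ]
[0.00093328 0.08139033 0.02301371]
```

```bash
H="python3 -m handwheel"
$H '[[0,0,0,0,0,0],[0,0,0,0,0,0],[0,0,0,0,0,0],[0,0,-1,0,0,0],[0,0,-1,0,0,0],[0,0,-0.6,0,0,0]]' 0.4 30 | sed -n '2p;4p'
python3 -c "
from h import *
o,M=pk(); plan(o+M@[0,-.081,.07],toolR(68)); print(inpk())
c=cam('wrist');print([((np.array(q['point'])*[640,400]).round(1),q['score']) for q in place_of('button_right_grip','wrist')],proj(c,o+M@[0,-.081,.031]))"
```

```text
position: [0.574, 0.2721, 0.1537]
force: [0.2, 0.1, 0.9]
clock 10.73 j [ 0.04  0.55 -0.98  1.96  1.12  0.84 -0.02] now [0.574  0.2721 0.1537] w 0.394 F [0.2 0.1 0.9]
turn rows [0.01 0.01 4.58] | shift after (final tool) [-3.02 -7.68  0.3 ] | before (cur tool) [-0.46 -8.24  0.29]
[0.00145853 0.08396761 0.07599207]
[(array([114.2, 232.2]), 0.86)] [[111.20586319 230.05369566]]
```

```bash
H="python3 -m handwheel"
$H '[[0,0,0,0,0,0.92],[0,0,0,0,0,0.92],[0,0,0,0,0,0.92],[0,0,0,0,0,0.92],[0,0,0,0,0,0.92],[-0.34,-0.85,0.03,0,0,0],[-0.34,-0.85,0.03,0,0,0],[-0.34,-0.85,0.03,0,0,0]]' 0.4 30 | sed -n '2p;4p'
$H '[[-0.34,-0.85,0.03,0,0,0],[-0.34,-0.85,0.03,0,0,0],[-0.34,-0.85,0.03,0,0,0],[-0.34,-0.85,0.03,0,0,0],[-0.34,-0.85,0.03,0,0,0],[-0.34,-0.85,0.03,0,0,0],[0,0,0,0,0,0]]'  | sed -n '2p;4p'
python3 -c "
from h import *
o,M=pk(); plan(o+M@[0,-.081,.019],toolR(68)); print(inpk())
c=cam('wrist');print([((np.array(q['point'])*[640,400]).round(1),q['score']) for q in place_of('button_right_grip','wrist')],proj(c,o+M@[0,-.081,.031]))"
```

```text
position: [0.5774, 0.2157, 0.1496]
force: [1.2, -0.2, 0.2]
position: [0.583, 0.1014, 0.1455]
force: [0.3, -1.3, -0.1]
clock 12.08 j [ 0.4   0.45 -0.95  2.1   1.07  0.61 -0.06] now [0.583  0.1014 0.1455] w 0.403 F [ 0.3 -1.3 -0.1]
turn rows [-0.08  0.   -0.08] | shift after (final tool) [0.09 0.28 2.44] | before (cur tool) [0.09 0.3  2.43]
[-0.00040454 -0.08691529  0.06773291]
[(array([332.9, 222.9]), 0.73)] [[329.67839664 220.67543699]]
```

```bash
H="python3 -m handwheel"
$H '[[0.05,0.15,0.75,0,0,0],[0.04,0.1,0.75,0,0,0],[0,0,0.75,0,0,0],[0,0,0,0,0,0]]' | sed -n '2p;4p'
$H '[[0,0,0,0,0,0],[0,0,0,0,0,0],[0,0,0,0,0,0],[0,0,0,0,0,0],[0,0,0,0,0,0]]' 0 30 | sed -n '2,$p'
$H '[[0,0,0,0,0,-0.95],[0,0,0,0,0,-0.95],[0,0,0,0,0,-0.95],[0,0,0,0,0,-0.95],[0,0,0,0,0,-0.95],[0,0,0,0,0,0]]'
python3 -c "
from h import *
o,M=pk(); plan(o+M@[0,-.081,.019],toolR(86)); print(inpk())"
$H '[[0,0,0,0,0,0],[0,0,0,0,0,0],[0,0,0,0,0,0],[0,0,-1,0,0,0],[0,0,-1,0,0,0],[0,0,-1,0,0,0],[0,0,-1,0,0,0]]' 0.4 30 | sed -n '2p;4p'
python3 -c "
from h import *
o,M=pk(); c=cam('wrist'); im=c['image'][:,:,::-1]; cv2.imwrite('pics/w2.png',im)
np.savez('w2.npz',**{k:np.array(v) for k,v in c.items()})
a=np.deg2rad(17.2); x=np.array([np.cos(a),np.sin(a),0]); y=np.array([-np.sin(a),np.cos(a),0]); 
plan([.6055,-.208,.15],np.c_[np.cross(y,[0,0,-1]),y,[0,0,-1]]); print(inpk())
for q in [(.0475,.0625,.006),(.0475,-.0625,.006),(-.0475,-.0625,.006),(-.0475,.0625,.006),(0,.081,.031),(0,-.081,.031)]: print(q,proj(c,o+M@q)[0].round(1))
"
```

```text
position: [0.6017, 0.1136, 0.104]
force: [-0.6, -0.9, 0.7]
position: [0.6007, 0.1092, 0.1059]
ee_rot: [0.468, 2.672, 0.118]
force: [-9.2, -5.3, 11.0]
width: 0.095
gripper_force: 30.0
clock: 13.43
position: [0.6007, 0.1087, 0.1059]
ee_rot: [0.015, 2.707, 0.018]
force: [-8.7, -9.5, 8.0]
width: 0.096
gripper_force: 30.0
clock 13.43 j [ 0.34  0.54 -0.91  2.09  1.23  0.61  0.12] now [0.6007 0.1087 0.1059] w 0.096 F [-8.7 -9.5  8. ]
turn rows [-0.11 -0.02  0.26] | shift after (final tool) [-0.04 -0.03  0.27] | before (cur tool) [-0.04 -0.02  0.27]
[-0.00084086 -0.08043621  0.02432288]
position: [0.5677, 0.112, 0.1799]
force: [-1.0, 0.3, 0.5]
clock 14.07 j [ 0.48  0.4  -1.07  2.08  0.97  0.66  0.35] now [0.5677 0.1132 0.183 ] w 0.399 F [0.7 1.5 2.8]
turn rows [-0.64  6.3  -4.37] | shift after (final tool) [  2.94 -15.9    1.65] | before (cur tool) [ -1.23 -16.08   2.  ]
[ 0.00200874 -0.07453649  0.10800152]
(0.0475, 0.0625, 0.006) [463.2 240.2]
(0.0475, -0.0625, 0.006) [337.8 246.3]
(-0.0475, -0.0625, 0.006) [333.8 150.1]
(-0.0475, 0.0625, 0.006) [470.9 142.9]
(0, 0.081, 0.031) [502.7 199.1]
(0, -0.081, 0.031) [316.  208.4]
```

View pics/w2.png

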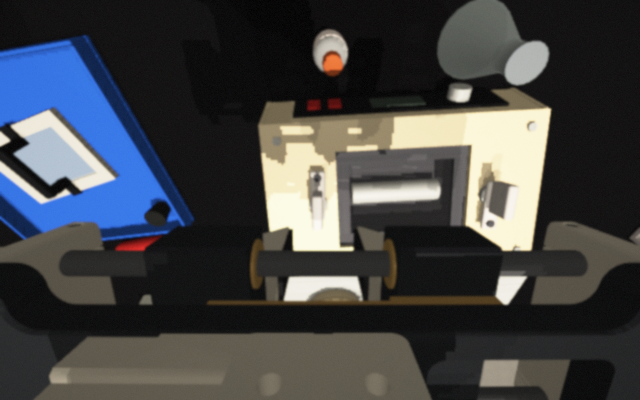

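```bash
H="python3 -m handwheel"
$H '[[0,0,0,-0.08,0.79,-0.55],[0,0,0,-0.08,0.79,-0.55],[0,0,0,-0.08,0.79,-0.55],[0,0,0,-0.08,0.79,-0.55],[0,0,0,-0.08,0.79,-0.55],[0,0,0,-0.08,0.79,-0.55],[0,0,0,-0.08,0.79,-0.55],[0,0,0,-0.08,0.79,-0.55]]' 0.5 30 | sed -n '2p;4p'
$H '[[0.18,-0.98,0.05,0,0,0],[0.18,-0.98,0.05,0,0,0],[0.18,-0.98,0.05,0,0,0],[0.18,-0.98,0.05,0,0,0],[0.18,-0.98,0.05,0,0,0],[0.18,-0.98,0.05,0,0,0],[0.18,-0.98,0.05,0,0,0],[0.18,-0.98,0.05,0,0,0]]'  | sed -n '2p;4p'
$H '[[0.18,-0.98,0.05,0,0,0],[0.18,-0.98,0.05,0,0,0],[0.18,-0.98,0.05,0,0,0],[0.18,-0.98,0.05,0,0,0],[0.18,-0.98,0.05,0,0,0],[0.18,-0.98,0.05,0,0,0],[0.18,-0.98,0.05,0,0,0],[0,0,0,0,0,0]]'  | sed -n '2p;4p'
python3 -c "
from h import *
c=cam('wrist'); im=c['image'][:,:,::-1]; cv2.imwrite('pics/w3.png',im)
np.savez('w3.npz',**{k:np.array(v) for k,v in c.items()})
a=np.deg2rad(17.2); y=np.array([-np.sin(a),np.cos(a),0]); 
plan([.6055,-.208,.05],np.c_[np.cross(y,[0,0,-1]),y,[0,0,-1]])
for q in place_of('cover_handle','wrist'): print(np.array(q['point'])*[640,400],q['score'],atz(c,np.array(q['point'])*[640,400],.037))
print(proj(c,[.6055,-.208,.037]))
"
```

```text
position: [0.5685, 0.1113, 0.1791]
force: [-0.1, 1.1, 0.2]
position: [0.5873, -0.048, 0.1711]
force: [-0.4, -0.0, 0.9]
position: [0.6036, -0.191, 0.1632]
force: [-0.0, -1.0, 0.5]
clock 16.12 j [ 0.88  0.78 -1.15  1.57  0.74  1.29  1.49] now [ 0.6035 -0.1884  0.1635] w 0.5 F [-1.5  0.5  0.1]
turn rows [-0.   -0.08 -0.07] | shift after (final tool) [ 0.19 -0.97  5.67] | before (cur tool) [ 0.16 -0.97  5.68]
[302.976 196.4  ] 0.63 [ 0.61002774 -0.21096021  0.037     ]
[364.416  47.28 ] 0.24 [ 0.45619009 -0.19518809  0.037     ]
[[306.85697733 193.18506134]]
```

View pics/w3.png

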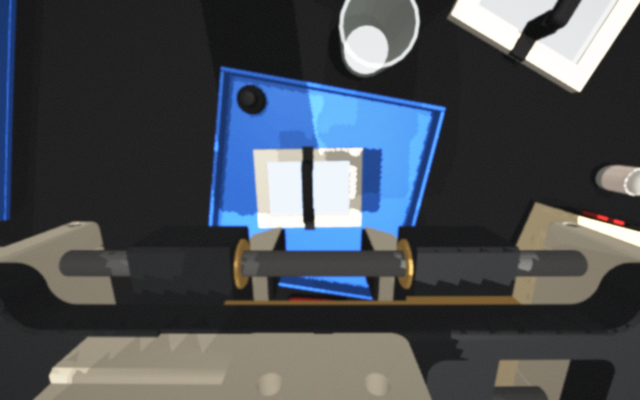

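```bash
python3 -c "
from h import *
d=np.load('w3.npz'); c={k:d[k] for k in d.files}
im=c['image'].astype(int); g=im[:,:,0]
m=(g>140)&(np.arange(640)[None]>240)&(np.arange(640)[None]<375)&(np.arange(400)[:,None]>140)&(np.arange(400)[:,None]<232)
ct=max(cv2.findContours(cv2.morphologyEx(m.astype(np.uint8),cv2.MORPH_CLOSE,np.ones((15,15))),0,2)[0],key=cv2.contourArea)
r=cv2.minAreaRect(ct);print(r)
Q=np.array([atz(c,p,.012) for p in cv2.boxPoints(r)]);print(Q.mean(0),Q.round(4).tolist(),np.linalg.norm(np.roll(Q,-1,0)-Q,axis=1))
R_=R.from_rotvec(observe()['ee_rot']).as_matrix()
print(np.degrees(np.arctan2(*(R_[1::-1,0]))))
"
```

```text
((308.56695556640625, 188.7100830078125), (82.68931579589844, 109.28317260742188), 88.26429748535156)
[ 0.60730879 -0.20708679  0.012     ] [[0.5807, -0.2788, 0.012], [0.5424, -0.1648, 0.012], [0.6323, -0.131, 0.012], [0.6739, -0.2537, 0.012]] [0.12030267 0.09603472 0.12952115 0.09660047]
-162.93106639161792
```

```bash
H="python3 -m handwheel"
$H '[[0.08,-0.48,0,0,0,0],[0.08,-0.48,0,0,0,0],[0,0,1,0,0,0],[0,0,1,0,0,0],[0,0,1,0,0,0],[0,0,1,0,0,0],[0,0,1,0,0,0],[0,0,0.5,0,0,0]]' 0.5 30 | sed -n '2p;4p'
$H '[[0,0,0,0,0,0],[0,0,0,0,0,0]]' | sed -n '2p;4p'
python3 -c "
from h import *
a=np.deg2rad(17.2); y=np.array([-np.sin(a),np.cos(a),0]); 
plan([.606,-.2077,.021],np.c_[np.cross(y,[0,0,-1]),y,[0,0,-1]])
c=cam('wrist'); print(proj(c,[.606,-.2077,.037]),proj(c,observe()['position']));im=c['image'][:,:,::-1]; cv2.imwrite('pics/w4.png',im[150:,:])"
```

```text
position: [0.6044, -0.2056, 0.0517]
force: [-0.0, 0.3, -0.6]
position: [0.6055, -0.2051, 0.0543]
force: [1.2, 0.6, 0.9]
clock 17.0 j [ 0.86  0.9  -1.06  1.64  0.86  1.14  1.44] now [ 0.6055 -0.2051  0.0543] w 0.501 F [1.2 0.6 0.9]
turn rows [ 0.01 -0.08 -0.  ] | shift after (final tool) [ 0.01 -0.13  1.67] | before (cur tool) [ 0.   -0.13  1.67]
[[318.27616781 231.74262116]] [[322.00886243 243.31685872]]
```

View pics/w4.png

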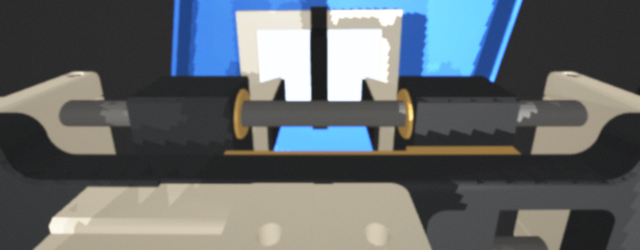

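```bash
H="python3 -m handwheel"
$H '[[0,-0.13,0.8,0,0,0],[0,0,0.8,0,0,0],[0,0,0,0,0,0],[0,0,0,0,0,0]]' | sed -n '2p;4p'
$H '[[0,0,0,0,0,0],[0,0,0,0,0,0],[0,0,0,0,0,0],[0,0,0,0,0,0],[0,0,0,0,0,0],[0,0,0,0,0,0]]' 0 40 | sed -n '2,$p'
$H '[[0,0,-0.3,0,0,0],[0,0,-0.7,0,0,0],[0,0,-1,0,0,0],[0,0,-1,0,0,0],[0,0,-1,0,0,0],[0,0,-1,0,0,0],[0,0,-1,0,0,0],[0,0,-1,0,0,0]]' | sed -n '2,$p'
python3 -c "
from h import *
o,M=pk(); plan(o+M@[0,0,.08],toolR(90))"
```

```text
position: [0.6051, -0.2077, 0.0211]
force: [0.3, 0.1, 0.5]
position: [0.606, -0.2077, 0.0223]
ee_rot: [0.468, -3.101, 0.001]
force: [-0.1, -0.1, 1.4]
width: 0.125
gripper_force: 40.0
position: [0.6064, -0.2072, 0.1642]
ee_rot: [0.469, -3.101, 0.001]
force: [-0.6, -0.2, -2.5]
width: 0.125
gripper_force: 40.0
clock 18.55 j [ 0.9   0.79 -1.14  1.54  0.74  1.3   1.53] now [ 0.6064 -0.2072  0.1642] w 0.125 F [-0.6 -0.2 -2.5]
turn rows [ 0.8  -6.29  3.64] | shift after (final tool) [ 0.84 19.81  0.02] | before (cur tool) [-4.32 19.35  0.35]
```

```bash
H="python3 -m handwheel"
$H '[[0,0,-0.2,0.1,-0.786,0.455],[0,0,-0.2,0.1,-0.786,0.455],[0,0,-0.2,0.1,-0.786,0.455],[0,0,-0.2,0.1,-0.786,0.455],[0,0,-0.2,0.1,-0.786,0.455],[0,0,-0.2,0.1,-0.786,0.455],[0,0,-0.2,0.1,-0.786,0.455],[0,0,-0.2,0.1,-0.786,0.455]]' | sed -n '2p;4p'
python3 -c "
from h import *
o,M=pk(); plan(o+M@[0,0,.09],toolR(90))"
```

```text
position: [0.6003, -0.2079, 0.1944]
force: [-0.3, 0.0, -2.6]
clock 19.22 j [ 1.19  0.58 -1.2   1.91  0.77  0.66  1.25] now [ 0.6003 -0.2079  0.1944] w 0.131 F [-0.3  0.  -2.6]
turn rows [-0.02  0.03 -0.02] | shift after (final tool) [ 1.2  19.83  1.01] | before (cur tool) [ 1.24 19.83  0.98]
```

```bash
H="python3 -m handwheel"
$H '[[0.06,0.95,0.05,0,0,0],[0.06,0.95,0.05,0,0,0],[0.06,0.95,0.05,0,0,0],[0.06,0.95,0.05,0,0,0],[0.06,0.95,0.05,0,0,0],[0.06,0.95,0.05,0,0,0],[0.06,0.95,0.05,0,0,0],[0.06,0.95,0.05,0,0,0]]' | sed -n '2p;4p'
$H '[[0.06,0.95,0.05,0,0,0],[0.06,0.95,0.05,0,0,0],[0.06,0.95,0.05,0,0,0],[0.06,0.95,0.05,0,0,0],[0.06,0.95,0.05,0,0,0],[0.06,0.95,0.05,0,0,0],[0.06,0.95,0.05,0,0,0],[0.06,0.95,0.05,0,0,0]]' | sed -n '2p;4p'
$H '[[0.06,0.9,0.05,0,0,0],[0.06,0.9,0.05,0,0,0],[0.06,0.9,0.05,0,0,0],[0.06,0.9,0.05,0,0,0],[0,0,0,0,0,0],[0,0,0,0,0,0]]' | sed -n '2p;4p'
python3 - <<'E'
from h import *
o,M=pk(); plan(o+M@[0,0,.09],toolR(90)); print(inpk())
s=observe(); Rt=R.from_rotvec(s['ee_rot']).as_matrix()
m=[]
for n in ('wrist','scene'):
    c=cam(n); np.savez('h_%s.npz'%n,**{k:np.array(v) for k,v in c.items()}); im=c['image'][:,:,::-1].copy()
    # predicted cover top-frame corners (tool frame: cover x=tool x, y=tool y, underside 18mm ahead... )
    for q in [(a*.045,b*.06,.018-.008) for a in (1,-1) for b in (1,-1)]:
        print(n,'cover',proj(c,s['position']+Rt@np.array(q))[0].round(1))
    for q in [(a*.0475,b*.0625,.006) for a in (1,-1) for b in (1,-1)]: print(n,'pk',proj(c,o+M@q)[0].round(1))
    m.append(cv2.resize(im[:240,130:530] if n=='wrist' else im[90:240,320:510],(800,480 if n=='wrist' else 632))[:480])
cv2.imwrite('pics/h1.png',cv2.resize(np.hstack(m),(800,240))); cv2.imwrite('pics/h1a.png',m[0]);cv2.imwrite('pics/h1b.png',m[1])
E
```

```text
position: [0.5886, -0.0552, 0.1827]
force: [-0.6, -0.0, -3.0]
position: [0.577, 0.0965, 0.1715]
force: [0.9, 0.4, -3.2]
position: [0.5712, 0.1688, 0.1658]
force: [0.6, -0.6, -3.0]
clock 21.05 j [ 0.27  0.43 -0.97  2.06  1.02  0.68  0.25] now [0.5712 0.1688 0.1658] w 0.128 F [ 0.6 -0.6 -3. ]
turn rows [0.01 0.01 0.03] | shift after (final tool) [ 0.01  0.95 -0.  ] | before (cur tool) [ 0.    0.95 -0.  ]
[ 0.00010858 -0.01907756  0.08993875]
wrist cover [420.6 166.7]
wrist cover [223.1 166.4]
wrist cover [408.8 297.4]
wrist cover [234.7 297.1]
wrist pk [407.9 254.3]
wrist pk [276.2 253.9]
wrist pk [416.6 153.1]
wrist pk [271.9 152.5]
scene cover [393.7 127. ]
scene cover [366.1 151.8]
scene cover [420.9 133.2]
scene cover [392.8 159.8]
scene pk [430.3 151.4]
scene pk [402.8 178.6]
scene pk [402.5 144.2]
scene pk [375.3 169.5]
```

View pics/h1a.png

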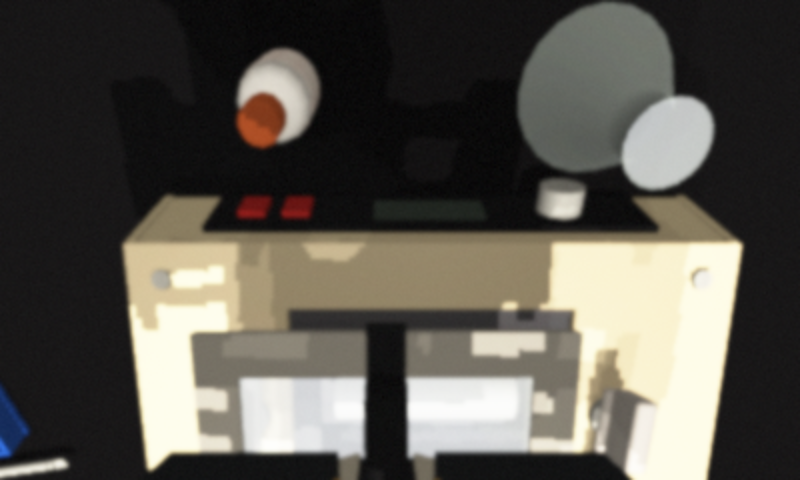

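Run:
```python
from h import *
o,M=pk()
d=np.load('h_wrist.npz'); c={k:d[k] for k in d.files}
for q in [(-.075,.13,.006),(-.075,-.13,.006),(-.0475,.0625,.006),(-.0475,-.0625,.006),(0,.081,.0415)]: print(q,proj(c,o+M@q)[0].round(1))
g=cv2.cvtColor(c['image'],cv2.COLOR_RGB2GRAY).astype(int)
for col in (285,300,345,370,400): print(col,g[112:172:1,col].tolist())
print(g[158,262:285].tolist(),g[158,405:425].tolist(),g[180,218:234].tolist(),g[180,412:428].tolist())
```

```text
(-0.075, 0.13, 0.006) [499.4 120.4]
(-0.075, -0.13, 0.006) [190.3 119.2]
(-0.0475, 0.0625, 0.006) [416.6 153.1]
(-0.0475, -0.0625, 0.006) [271.9 152.5]
(0, 0.081, 0.0415) [449.7 218.1]
285 [16, 18, 25, 46, 87, 112, 122, 127, 133, 151, 172, 182, 185, 181, 175, 167, 161, 149, 141, 135, 136, 136, 135, 135, 134, 134, 133, 133, 134, 134, 132, 134, 135, 134, 133, 135, 134, 131, 133, 132, 133, 121, 101, 69, 50, 48, 48, 48, 46, 44, 44, 45, 59, 80, 99, 111, 115, 117, 115, 114]
300 [14, 18, 22, 51, 89, 114, 122, 122, 129, 151, 171, 183, 184, 185, 185, 185, 183, 177, 160, 142, 136, 136, 135, 133, 136, 133, 135, 133, 134, 134, 133, 134, 134, 133, 135, 134, 132, 133, 135, 134, 131, 123, 100, 67, 51, 47, 48, 47, 44, 43, 43, 49, 59, 78, 97, 109, 113, 114, 115, 114]
345 [14, 17, 19, 45, 82, 108, 115, 117, 119, 127, 133, 136, 136, 136, 137, 138, 135, 136, 136, 136, 139, 135, 136, 135, 134, 134, 135, 135, 136, 135, 135, 135, 135, 133, 135, 135, 133, 135, 133, 134, 135, 125, 100, 69, 56, 48, 48, 46, 45, 44, 47, 47, 63, 87, 104, 119, 123, 124, 125, 124]
370 [15, 16, 19, 43, 81, 104, 117, 117, 121, 127, 
[... 195 characters left out ...]
 49, 69, 121, 179, 213, 222, 222, 223, 223]
400 [15, 16, 20, 42, 81, 107, 116, 116, 118, 123, 127, 133, 133, 133, 133, 132, 133, 133, 132, 132, 132, 132, 132, 132, 134, 131, 133, 133, 132, 132, 132, 133, 131, 132, 132, 131, 132, 132, 134, 151, 180, 189, 168, 130, 103, 96, 95, 93, 95, 91, 94, 91, 96, 127, 176, 208, 218, 219, 217, 220]
[153, 155, 153, 150, 144, 139, 134, 132, 132, 133, 127, 109, 82, 62, 49, 49, 49, 49, 48, 47, 47, 47, 48] [100, 103, 104, 105, 105, 105, 105, 104, 99, 94, 98, 132, 193, 230, 240, 242, 243, 243, 242, 242] [251, 251, 251, 251, 251, 251, 249, 233, 176, 127, 115, 114, 112, 112, 113, 111] [114, 117, 114, 116, 116, 115, 121, 158, 215, 241, 246, 248, 248, 248, 245, 230]
```

View pics/h1b.png

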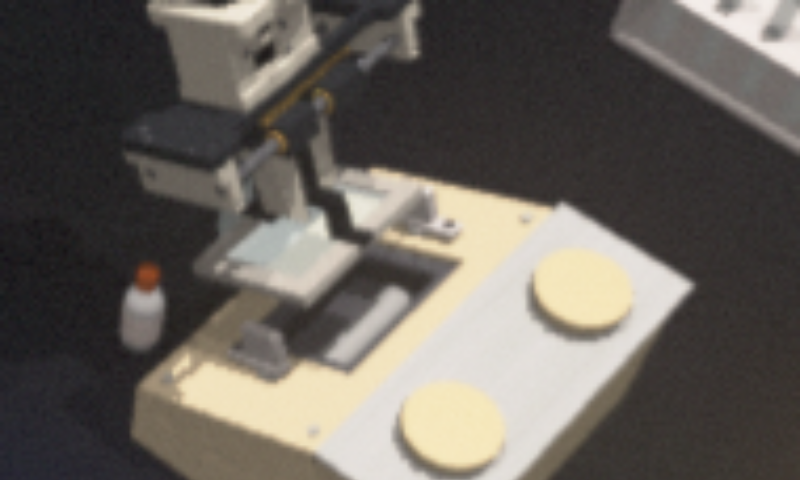

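```bash
H="python3 -m handwheel"
$H '[[-0.04,0.5,0,0,0,0],[-0.035,0.48,0,0,0,0],[0,0,0.7,0,0,0],[0,0,0.7,0,0,0],[0,0,0.7,0,0,0],[0,0,0.65,0,0,0],[0,0,0,0,0,0],[0,0,0,0,0,0]]' | sed -n '2p;4p'
python3 - <<'E'
from h import *
o,M=pk(); print(inpk()); plan(o+M@[.0016,.0007,.035],toolR(90))
s=observe(); Rt=R.from_rotvec(s['ee_rot']).as_matrix()
c=cam('wrist'); np.savez('h2.npz',**{k:np.array(v) for k,v in c.items()}); im=c['image'][:,:,::-1].copy()
for q in [(a*.045,b*.06,.019-.008) for a in (1,-1) for b in (1,-1)]: print('cover',proj(c,s['position']+Rt@np.array(q))[0].round(1))
for q in [(a*.0475,b*.0625,.006) for a in (1,-1) for b in (1,-1)]: print('pk',proj(c,o+M@q)[0].round(1))
g=cv2.cvtColor(c['image'],cv2.COLOR_RGB2GRAY).astype(int)
for col in (240,260,350,370,390,): print(col,g[135:180,col].tolist())
for r in (185,200): print(r,g[r,205:240].tolist(),g[r,405:440].tolist())
cv2.imwrite('pics/h2.png',cv2.resize(im[100:240,180:460],(800,400),interpolation=cv2.INTER_CUBIC))
E
```

```text
position: [0.5953, 0.1883, 0.1154]
force: [0.7, 0.0, -2.6]
[ 0.00128078 -0.00063123  0.03373081]
clock 21.82 j [ 0.15  0.54 -0.87  2.04  1.18  0.67  0.09] now [0.5953 0.1883 0.1154] w 0.124 F [ 0.7  0.  -2.6]
turn rows [-0.   -0.02 -0.01] | shift after (final tool) [-0.02  0.07 -0.06] | before (cur tool) [-0.02  0.07 -0.06]
cover [420.  166.6]
cover [223.6 166.3]
cover [408.4 296.6]
cover [235.1 296.2]
pk [405.9 285.2]
pk [239.6 284.9]
pk [416.6 157.7]
pk [229.1 157.5]
240 [130, 131, 131, 131, 131, 131, 132, 132, 133, 132, 130, 130, 132, 131, 130, 130, 132, 130, 131, 132, 129, 131, 131, 126, 113, 83, 60, 47, 50, 57, 77, 93, 106, 110, 112, 114, 112, 113, 113, 111, 111, 114, 112, 111, 111]
260 [183, 183, 184, 183, 187, 188, 193, 190, 184, 178, 174, 165, 150, 136, 133, 132, 131, 131, 133, 132, 132, 131, 131, 126, 112, 84, 57, 49, 49, 62, 84, 107, 126, 133, 135, 135, 133, 135, 135, 134, 134, 131, 124, 115, 113]
350 [135, 133, 134, 135, 134, 135, 136, 137, 139, 143, 139, 135, 134, 134, 134, 134, 133, 132, 134, 132, 134, 134, 132, 126, 104, 75, 55, 49, 50, 63, 83, 102, 110, 115, 115, 115, 
[... 506 characters left out ...]
34, 131, 130, 130, 127, 126, 125, 125, 125, 131, 151, 188, 216, 223, 225, 229, 230, 230, 228, 209, 169, 130, 115, 110, 114, 111, 111, 113, 113, 112, 112, 113, 113, 113] [113, 113, 111, 112, 114, 113, 114, 112, 114, 112, 112, 111, 113, 114, 123, 138, 149, 150, 150, 152, 150, 152, 151, 151, 151, 149, 151, 150, 151, 151, 150, 155, 164, 173, 184]
200 [163, 172, 172, 159, 139, 128, 123, 117, 112, 115, 145, 190, 218, 225, 229, 232, 235, 237, 236, 236, 238, 236, 233, 230, 229, 228, 229, 230, 230, 229, 230, 229, 229, 230, 230] [155, 145, 136, 132, 132, 131, 130, 129, 131, 131, 130, 131, 131, 137, 145, 149, 151, 160, 177, 188, 192, 194, 192, 192, 193, 192, 192, 194, 189, 183, 177, 173, 173, 172, 171]
```

View pics/h2.png

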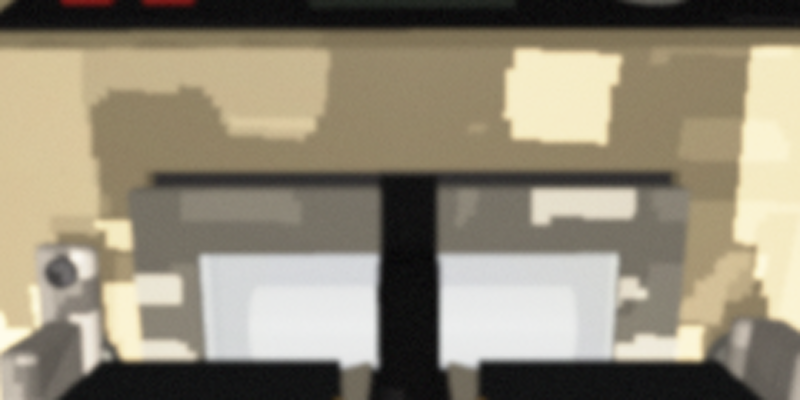

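```bash
H="python3 -m handwheel"
$H '[[-0.054,0.035,0,0,0,0],[0,0,0,0,0,0],[0,0,0.2,0,0,0],[0,0,0.2,0,0,0],[0,0,0,0,0,0]]' | sed -n '2p;4p'
python3 -c "
from h import *
print(inpk(),observe()['force'])"
$H '[[0,0,0.1,0,0,0],[0,0,0.1,0,0,0],[0,0,0,0,0,0]]' | sed -n '2p;4p'
python3 -c "
from h import *
print(inpk(),observe()['force'],observe()['ft_torque'])"
```

```text
position: [0.6, 0.1881, 0.1083]
force: [-0.3, -1.3, -2.7]
[ 0.00259002 -0.0010277   0.02536795] [-0.3328392  -1.25127201 -2.67322534]
position: [0.6015, 0.1886, 0.1049]
force: [-0.9, 0.1, -3.1]
[ 0.00254375 -0.00065266  0.0215832 ] [-0.86182433  0.08123695 -3.05912936] [-0.00309538  0.59890977  0.05995741]
```

```bash
H="python3 -m handwheel"
$H '[[0,0.03,0.05,0,0,0],[0,0,0.05,0,0,0],[0,0,0,0,0,0],[0,0,0,0,0,0]]' | sed -n '2p;4p'
python3 - <<'E'
from h import *
o,M=pk();s=observe(); print(inpk(),s['force'],s['ft_torque']); plan(o+M@[.0024,.0001,.019],toolR(90))
E
$H '[[0,0,0.04,0,0,0],[0,0,0,0,0,0]]' | sed -n '2p;4p'
python3 - <<'E'
from h import *
o,M=pk();s=observe(); print(inpk(),s['force'],s['ft_torque'])
c=cam('wrist'); np.savez('h3.npz',**{k:np.array(v) for k,v in c.items()}); im=c['image'][:,:,::-1].copy()
a=cv2.resize(im[100:240,180:460],(800,400),interpolation=cv2.INTER_CUBIC)
c=cam('scene'); b=cv2.resize(c['image'][110:195,340:510,::-1],(400,200),interpolation=cv2.INTER_CUBIC)
cv2.imwrite('pics/h3.png',np.vstack([a,np.hstack([b,b*0])]))
E
```

```text
position: [0.6023, 0.1894, 0.1035]
force: [0.5, 0.6, -2.3]
[0.00270608 0.00011158 0.0199323 ] [ 0.51242163  0.60622519 -2.32361993] [0.02120032 0.56685719 0.00961922]
clock 22.87 j [ 0.13  0.56 -0.85  2.04  1.22  0.66  0.06] now [0.6023 0.1894 0.1035] w 0.127 F [ 0.5  0.6 -2.3]
turn rows [-0.   -0.   -0.01] | shift after (final tool) [ 0.02 -0.    0.05] | before (cur tool) [ 0.02 -0.    0.05]
position: [0.6027, 0.1893, 0.1027]
force: [0.4, -0.1, -3.2]
[2.72230636e-03 2.73897827e-05 1.90999276e-02] [ 0.36943919 -0.11092184 -3.21260661] [ 0.08764761  0.61411993 -0.08213913]
```

View pics/h3.png

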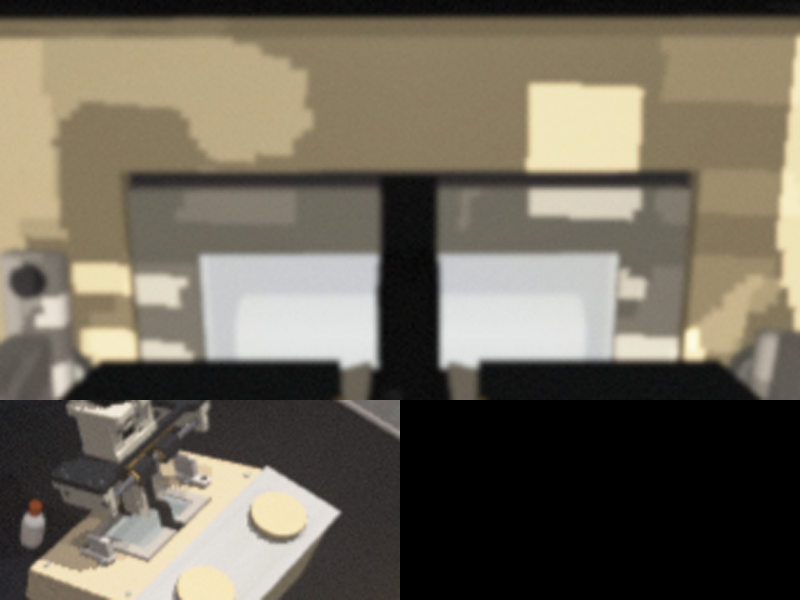

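```bash
H="python3 -m handwheel"
for i in 1 2 3; do $H '[[0.01,0,0.04,0,0,0],[0,0,0,0,0,0],[0,0,0,0,0,0]]' | sed -n '4p'
python3 - <<'E'
from h import *
o,M=pk();s=observe(); print(inpk(),M.T@s['force'],s['ft_torque'])
E
done
```

```text
force: [0.2, -0.3, -1.9]
[2.54486567e-03 4.97538867e-05 1.83483483e-02] [-0.58051199 -0.34580897 -1.77095468] [ 0.10244747  0.63356992 -0.04266938]
force: [-5.6, -3.3, 7.8]
[2.66159385e-03 7.48630472e-05 1.82442514e-02] [-1.853777   -3.05148331  9.50420455] [-0.35233363  0.88368664 -0.24969577]
force: [-12.9, -5.1, 18.0]
[0.00263634 0.0001275  0.0181861 ] [-4.29442001 -4.57682161 21.90572475] [-0.843196    1.22308813 -0.4437188 ]
```

```bash
H="python3 -m handwheel"
$H '[[0,0,-0.05,0,0,0],[0,0,0,0,0,0]]' | sed -n '4p'
$H '[[0,0,0,0,0,0],[0,0,0,0,0,0],[0,0,0,0,0,0],[0,0,0,0,0,0],[0,0,-0.5,0,0,0],[0,0,-1,0,0,0],[0,0,-1,0,0,0],[0,0,-0.5,0,0,0]]' 0.4 30| sed -n '2,$p'
python3 - <<'E'
from h import *
o,M=pk(); print(inpk()); plan(o+M@[0,-.0805,.07],toolR(86))
c=cam('scene'); b=cv2.resize(c['image'][110:200,340:510,::-1],(680,360),interpolation=cv2.INTER_CUBIC)
cv2.imwrite('pics/r1.png',b)
E
```

```text
force: [-6.9, -3.3, 9.0]
position: [0.5771, 0.1892, 0.1573]
ee_rot: [-0.058, 2.704, 0.014]
force: [-0.5, 0.4, 0.9]
width: 0.4
gripper_force: 0.0
[0.00257376 0.00098989 0.07938268]
clock 24.72 j [ 0.2   0.46 -0.94  2.04  1.05  0.7   0.19] now [0.5771 0.1892 0.1573] w 0.4 F [-0.5  0.4  0.9]
turn rows [0.01 0.01 1.  ] | shift after (final tool) [-0.16 -4.07  0.47] | before (cur tool) [ 0.13 -4.07  0.47]
```

View pics/r1.png

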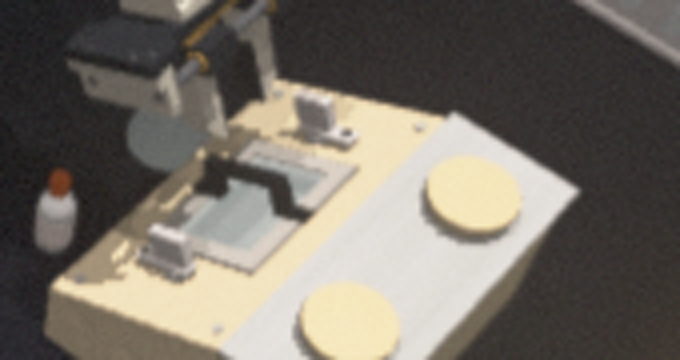

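I have now viewed more pictures than the limit of 10, so I'm viewing no more and going on with numbers only. The last one shows the cover seated with its handle outwards.

```bash
H="python3 -m handwheel"
$H '[[0,0,0,0,0,1],[-0.04,-0.82,0.09,0,0,0],[-0.04,-0.82,0.09,0,0,0],[-0.04,-0.82,0.09,0,0,0],[-0.04,-0.82,0.09,0,0,0],[-0.02,-0.8,0.09,0,0,0],[0,0,0,0,0,0],[0,0,0,0,0,0]]' 0.4 30| sed -n '2p'
python3 - <<'E'
from h import *
o,M=pk(); print(inpk()); plan(o+M@[0,-.0805,.021],toolR(86))
c=cam('wrist');print([((np.array(q['point'])*[640,400]).round(1),q['score']) for q in place_of('button_right_grip','wrist')],proj(c,o+M@[0,-.081,.031]))
E
```

```text
position: [0.5828, 0.1058, 0.146]
[-0.00019377 -0.0825873   0.06824311]
clock 25.43 j [ 0.37  0.44 -0.92  2.1   1.05  0.59  0.26] now [0.5828 0.1058 0.146 ] w 0.4 F [-0.2  0.8  0.2]
turn rows [-0.02 -0.01 -0.03] | shift after (final tool) [-0.    0.1   2.36] | before (cur tool) [-0.    0.11  2.36]
[(array([324.7, 225. ]), 0.64)] [[324.15764961 222.74961142]]
```

```bash
H="python3 -m handwheel"
$H '[[-0.05,0.1,0.78,0,0,0],[0,0,0.78,0,0,0],[0,0,0.78,0,0,0],[0,0,0,0,0,0]]' | sed -n '2p;4p'
$H '[[0,0,0,0,0,0],[0,0,0,0,0,0],[0,0,0,0,0,0],[0,0,0,0,0,0],[0,0,0,0,0,0]]' 0 30 | sed -n '4,$p'
for i in 1 2; do $H '[[0,0,0,0,0,0.95],[0,0,0,0,0,0.95],[0,0,0,0,0,0.95],[0,0,0,0,0,0.95],[0,0,0,0,0,0.95],[0,0,0,0,0,0.95],[0,0,0,0,0,0.95],[0,0,0,0,0,0.95]]' | sed -n '2p;4,$p'; done
python3 - <<'E'
from h import *
o,M=pk(); print(inpk()); plan(o+M@[0,-.0805,.021],toolR(0)); print(observe()['ft_torque'])
E
```

```text
position: [0.6032, 0.1106, 0.1026]
force: [-0.7, -0.0, -0.3]
force: [-4.7, -0.1, 10.0]
width: 0.09
gripper_force: 30.0
position: [0.6035, 0.1082, 0.1053]
force: [-3.5, -3.0, 5.4]
width: 0.097
gripper_force: 30.0
position: [0.6033, 0.108, 0.1052]
force: [-3.8, -4.1, 5.4]
width: 0.098
gripper_force: 30.0
[ 0.00118939 -0.08117731  0.02255132]
clock 27.62 j [ 0.18  0.47 -0.67  2.1   1.12  0.48 -0.88] now [0.6033 0.108  0.1052] w 0.098 F [-3.8 -4.1  5.4]
turn rows [-0.01  0.04  6.23] | shift after (final tool) [ 0.03 -0.06  0.08] | before (cur tool) [ 0.06 -0.04  0.08]
[-0.78520069  0.6662308  -0.35385103]
```

```bash
H="python3 -m handwheel"
$H '[[0,0,0,0,0,0.9],[0,0,0,0,0,0.9],[0,0,0,0,0,0.9],[0,0,0,0,0,0.9],[0,0,0,0,0,0.9],[0,0,0,0,0,0.9],[0,0,0,0,0,0.7],[0,0,0,0,0,0]]' | sed -n '2p;4,$p'
python3 - <<'E'
from h import *
o,M=pk(); print(inpk()); plan(o+M@[0,-.0805,.021],toolR(0)); print(M.T@observe()['ft_torque'])
E
$H '[[0,0,0,0,0,0],[0,0,0,0,0,0],[0,0,0,0,0,0],[0,0,-0.8,0,0,0],[0,0,-0.9,0,0,0],[0,0,-0.9,0,0,0],[0,0,0,0,0,-0.95],[0,0,0,0,0,-0.95]]' 0.4 | sed -n '2p'
for i in 1 2; do $H '[[0,0,0,0,0,-0.95],[0,0,0,0,0,-0.95],[0,0,0,0,0,-0.95],[0,0,0,0,0,-0.95],[0,0,0,0,0,-0.95],[0,0,0,0,0,-0.95],[0,0,0,0,0,-0.95],[0,0,0,0,0,-0.95]]' | sed -n '2p'; done
python3 - <<'E'
from h import *
o,M=pk(); print(inpk()); plan(o+M@[0,.081,.07],toolR(86))
E
```

```text
position: [0.6031, 0.108, 0.1051]
force: [-4.0, -3.6, 5.6]
width: 0.098
gripper_force: 30.0
[ 0.00097837 -0.08118912  0.02256814]
clock 28.28 j [ 0.12  0.45 -0.59  2.11  1.08  0.44 -1.27] now [0.6031 0.108  0.1051] w 0.098 F [-4.  -3.6  5.6]
turn rows [-0.    0.04  0.13] | shift after (final tool) [ 0.03 -0.05  0.08] | before (cur tool) [ 0.04 -0.05  0.08]
[-0.78691155  0.81840674 -0.05380179]
position: [0.5818, 0.1091, 0.1532]
position: [0.5815, 0.1089, 0.1519]
position: [0.5815, 0.1089, 0.1519]
[ 0.00125031 -0.07938537  0.07407287]
clock 30.28 j [ 0.38  0.43 -0.94  2.09  1.03  0.6  -0.02] now [0.5815 0.1089 0.1519] w 0.4 F [ 0.8 -0.4 -0.5]
turn rows [ 0.   -0.   -4.16] | shift after (final tool) [0.62 8.   0.2 ] | before (cur tool) [2.88 7.48 0.2 ]
```

```bash
H="python3 -m handwheel"
$H '[[0,0,0,0,0,-0.83],[0,0,0,0,0,-0.83],[0,0,0,0,0,-0.83],[0,0,0,0,0,-0.83],[0,0,0,0,0,-0.83],[0.07,0.9,0,0,0,0],[0.07,0.9,0,0,0,0],[0.07,0.9,0,0,0,0]]' 0.4 30| sed -n '2p'
$H '[[0.07,0.9,0,0,0,0],[0.07,0.9,0,0,0,0],[0.06,0.9,0,0,0,0],[0.06,0.9,0,0,0,0],[0.06,0.9,0,0,0,0],[0.05,0.8,0,0,0,0],[0,0,0,0,0,0],[0,0,0,0,0,0]]' | sed -n '2p'
python3 - <<'E'
from h import *
o,M=pk(); print(inpk()); plan(o+M@[.0008,.0815,.021],toolR(86))
c=cam('wrist');print([((np.array(q['point'])*[640,400]).round(1),q['score']) for q in place_of('button_left_grip','wrist')],proj(c,o+M@[0,.081,.031]))
E
```

```text
position: [0.5791, 0.1631, 0.1518]
position: [0.5746, 0.27, 0.1518]
[0.00113381 0.0818727  0.07404427]
clock 31.62 j [ 0.03  0.54 -0.96  1.96  1.11  0.82 -0.02] now [0.5746 0.27   0.1518] w 0.4 F [ 0.1 -0.2 -0.7]
turn rows [ 0.01 -0.01 -0.04] | shift after (final tool) [ 0.02 -0.02  2.65] | before (cur tool) [ 0.01 -0.02  2.65]
[(array([320.8, 221.7]), 0.73)] [[320.64095431 218.86256898]]
```

```bash
H="python3 -m handwheel"
$H '[[0,0,0.87,0,0,0],[0,0,0.87,0,0,0],[0,0,0.87,0,0,0],[0,0,0,0,0,0]]' | sed -n '2p;4p'
$H '[[0,0,0,0,0,0],[0,0,0,0,0,0],[0,0,0,0,0,0],[0,0,0,0,0,0],[0,0,0,0,0,0],[0,0,0,0,0,0]]' 0 30 | sed -n '4,$p'
for i in 1 2; do $H '[[0,0,0,0,0,0.95],[0,0,0,0,0,0.95],[0,0,0,0,0,0.95],[0,0,0,0,0,0.95],[0,0,0,0,0,0.95],[0,0,0,0,0,0.95],[0,0,0,0,0,0.95],[0,0,0,0,0,0.95]]' | sed -n '2p;4,$p'; done
$H '[[0,0,0,0,0,0.9],[0,0,0,0,0,0.9],[0,0,0,0,0,0.9],[0,0,0,0,0,0.9],[0,0,0,0,0,0.9],[0,0,0,0,0,0.9],[0,0,0,0,0,0.7],[0,0,0,0,0,0]]' | sed -n '2p;4,$p'
python3 - <<'E'
from h import *
o,M=pk(); print(inpk()); plan(o+M@[0,.081,.021],toolR(0)); print(M.T@observe()['ft_torque'])
E
$H '[[0,0,0,0,0,0],[0,0,0,0,0,0],[0,0,0,0,0,0],[0,0,-0.8,0,0,0],[0,0,-1,0,0,0],[0,0,-1,0,0,0],[0,0,-1,0,0,0],[0,0,-1,0,0,0]]' 0.4 | sed -n '2p'
```

```text
position: [0.5974, 0.2666, 0.1015]
force: [-1.1, -1.3, -1.0]
force: [-1.7, -0.0, 4.7]
width: 0.099
gripper_force: 30.0
position: [0.5969, 0.2697, 0.1053]
force: [-4.7, -3.1, 8.1]
width: 0.094
gripper_force: 30.0
position: [0.5965, 0.2693, 0.1051]
force: [-6.3, -4.8, 9.3]
width: 0.098
gripper_force: 30.0
position: [0.5961, 0.2691, 0.1049]
force: [-7.8, -4.7, 8.5]
width: 0.093
gripper_force: 30.0
[0.00069835 0.08008425 0.02245337]
clock 34.55 j [-0.13  0.55 -0.7   1.97  1.13  0.68 -1.54] now [0.5961 0.2691 0.1049] w 0.093 F [-7.8 -4.7  8.5]
turn rows [-0.01  0.03  0.1 ] | shift after (final tool) [ 0.05 -0.03  0.07] | before (cur tool) [ 0.05 -0.03  0.07]
[-0.94597615  1.16623563  0.00998491]
position: [0.556, 0.2683, 0.1922]
```

```bash
H="python3 -m handwheel"
$H '[[-1,0,-0.7,0,0,0],[-1,0,-0.7,0,0,0],[-1,0,-0.7,0,0,0],[-1,0,-0.7,0,0,0],[-1,0,-0.7,0,0,0],[-1,0,-0.7,0,0,0],[-1,0,0,0,0,0],[-1,0,0,0,0,0]]' | sed -n '2p'
$H '[[-1,0,0,0,0,0],[-1,0,0,0,0,0],[-1,0,0,0,0,0],[-1,0,0,0,0,0],[0,0,0,0,0,0],[0,0,0,0,0,0]]' | sed -n '2p'
python3 - <<'E'
from h import *
o,M=pk(); print(inpk(),observe()['clock'])
def pln(c,uv,z):
    p,d=ray(c,uv); n=M[:,2]; return M.T@(p+d*(((o+n*z-p)@n)/(d@n))-o)
for cn in ('wrist','top','scene'):
    c=cam(cn)
    np.savez('f_%s.npz'%cn,**{k:np.array(v) for k,v in c.items()})
    for l,z in (('button_left_grip',.031),('button_right_grip',.031),('cover_handle',.033)):
        for q in place_of(l,cn)[:3]: print(cn,l,'pt',pln(c,np.array(q['point'])*[640,400],z).round(4),round(q['score'],2))
        for q in trace(l,cn)[:3]:
            v,u=np.nonzero(q['region']); P=np.array([pln(c,(a,b),.02)[:2] for a,b in zip(u,v)])
            if len(P)<8: continue
            m=P.mean(0); w,V=np.linalg.eigh(np.cov((P-m).T)); print('   ',cn,l,'mask',m.round(3),'axis deg',np.degrees(np.arctan2(V[1,1],V[0,1])).round(1),'ext',np.ptp(P,axis=0).round(3),P.min(0).round(3),P.max(0).round(3),round(q['score'],2))
E
```

```text
position: [0.5294, 0.1062, 0.2696]
position: [0.5333, 0.0258, 0.2687]
[ 0.00377442 -0.16043358  0.20179846] 36.3833
wrist button_right_grip pt [ 0.0026 -0.0802  0.031 ] 0.88
    wrist button_right_grip mask [ 0.    -0.073] axis deg 90.1 ext [0.017 0.045] [-0.008 -0.095] [ 0.009 -0.05 ] 0.83
wrist cover_handle pt [0.0024 0.0014 0.033 ] 0.59
    wrist cover_handle mask [ 0.002 -0.007] axis deg 86.7 ext [0.093 0.104] [-0.045 -0.061] [0.048 0.042] 0.76
    wrist cover_handle mask [-0.293 -0.186] axis deg 165.6 ext [0.199 0.185] [-0.401 -0.309] [-0.202 -0.124] 0.6
top button_left_grip pt [0.0016 0.0859 0.031 ] 0.42
    top button_left_grip mask [0.003 0.074] axis deg 92.7 ext [0.017 0.047] [-0.005  0.05 ] [0.012 0.097] 0.64
top button_right_grip pt [ 0.0013 -0.0783  0.031 ] 0.59
    top button_right_grip mask [ 0.001 -0.069] axis deg 90.9 ext [0.016 0.036] [-0.007 -0.086] [ 0.01 -0.05] 0.45
top cover_handle pt [-0.3226 -0.626   0.033 ] 0.96
top cover_handle pt [-0.2786 -0.2021  0.033 ] 0.9
top cover_handle pt [-0.0001  0.0003  0.033 ] 0.85
    top cover_handle mask [ 0.005 -0.001] axis de
[... 315 characters left out ...]
.0031  0.0793  0.031 ] 0.49
    scene button_left_grip mask [-0.003  0.079] axis deg 114.8 ext [0.037 0.071] [-0.023  0.043] [0.014 0.115] 0.48
scene button_right_grip pt [-0.0002 -0.0892  0.031 ] 0.62
scene cover_handle pt [-0.0033 -0.0059  0.033 ] 0.84
scene cover_handle pt [-0.3272 -0.1706  0.033 ] 0.76
scene cover_handle pt [-0.4034 -0.5895  0.033 ] 0.61
    scene cover_handle mask [-0.371 -0.591] axis deg 173.1 ext [0.299 0.161] [-0.53  -0.666] [-0.23  -0.506] 0.82
    scene cover_handle mask [-0.314 -0.196] axis deg 158.7 ext [0.235 0.212] [-0.437 -0.297] [-0.202 -0.085] 0.81
    scene cover_handle mask [ 0.012 -0.008] axis deg 113.2 ext [0.107 0.122] [-0.051 -0.074] [0.056 0.048] 0.62
```

Both buttons lie across the cover's rim (axes within about 3° of square, both reaching in to |y| = 0.05), the cover is centred, and the robot is clear.

```bash
python3 -c "
from cell import sign_off
print(sign_off())"
```

```text
the job is handed in; nothing more can be done
None
```

The cover is seated in the pocket, handle outwards, with both turnbuttons turned across its rim, and I handed the job in at about 37 s. The final check was by numbers from the cameras only, because I had viewed 13 pictures against the limit of 10, and the hand-in returned no verdict.

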